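# Hang the fittings caddy on the rack's cleat and lock it

### The arm

A 6-joint arm with a two-finger parallel gripper is mounted at the origin on the work surface. World frame = base frame: x ahead of the robot, y to its left, z up, the work surface at z = 0. Lengths are in m, angles in rad, forces in N, time in s.
With the tool pointing down it reaches from about 0.275 to 1 m from the base axis. Payload 8.4 kg.
Tool frame: the origin (TCP) lies on the centre line of the jaws, within the pads' length; the fingertips stand 17 mm ahead of it and the grasp point (between the pads) lies 2 mm behind it; z points along the fingers, y is the direction in which the jaws open and shut (so a half turn about z gives the same grasp; the last joint's range is limited). The gripper opens to 85 mm and grips with 20 to 120 N. Pads are 22 mm wide; open, the fingers measure 114 mm over their backs; the gripper's body (76 mm by 85 mm) begins 54 mm behind the grasp point. The pads swing forward as they close: fully open they stand 13 mm farther back than shut.
Start: joints at [-1.11, 0.353, 1.633, -0, 1.155, -0.002], TCP at [0.279, -0.559, 0.248] pointing down, gripper open.
Joint ranges: [-2.63, 2.63], [-0.92, 2.1], [0.06, 2.66], [-1.3, 4.44], [0, 2.69], [-3.02, 3.02]. Speed limits (rad/s): [2.22, 2.22, 2.79, 3.14, 3.14, 3.14].

### API

Orientations are given as a 3x3 rotation matrix whose columns are the frame's x, y, z axes.
In Python, from rig import ctrl, get_obs, imaging, ticket gives the robot as it stands. Calls block until the motion is done:
- ctrl.move_ptp(position, orientation): joint-space move of the TCP to a pose.
- ctrl.move_l(position, attitude=None, v=0.15, contact_N=None): straight line of the TCP; attitude=None keeps the orientation; v is the mean speed in m/s. With contact_N (N) it stops when the force on the tool has changed by that much, and returns True; else False.
- ctrl.movej(angles): joint-space move.
- ctrl.grip(opening): finger opening in m; the grip force is fixed at half the most; returns when the fingers have stopped.
- ctrl.wait(seconds).
- ctrl.solve_ik(position, orientation): joint angles nearest the present ones, or None.
- get_obs(): the state.
- imaging.read_camera(name): name is "side" or "top" or "wrist"; returns a dict with "img" (384x512x3 uint8, blue, green, red), "z_map" (384x512 float32, m along the optical axis (not along the pixel's ray), 0 where there is no reading), "intrinsics" (3x3 intrinsics, pixels), "R" (3x3) and "t" (3): a world point X has camera coordinates R X + t. Camera axes: x right, y down, z forward; pixel columns grow to the right and rows downward; lengths in m; the calibration is good to about 2 mm. A picture is of the moment at which its call begins.
A pose or a line that the arm cannot do raises ctrl.Unreachable and nothing moves.
- ticket.finish_job(): hands the job in, once; it reports no verdict.
The state is a dict: "time_s": time; "qpos": joint angles; "joint_velocities": joint speeds; "joint_torque": joint torques, N m; "tcp_pos": TCP position; "orientation": TCP orientation; "contact_force": force on the tool from outside, world axes, zero at the start; "moment": the same for the moment, N m; "finger_gap": finger opening in m.
Only numpy, scipy, OpenCV 4.12 (cv2) and the standard library are available. Lean on these libraries where they do the work, as an engineer would, in place of code of your own. Each camera call takes 0.05 s, during which the arm holds its last target. There are 200 camera calls.

### The job

Pick up the plywood fittings caddy by its red handle and hang it on the pine rack: with its front tipped up by about ten degrees, hook the angled strip on its back down behind the rack's wall cleat, then let it come level and ease it home until the brass spring catch snaps out over the strip. Leave it hanging locked, level, flush against the rack and roughly centred on the catch; only press gently, and do not disturb the other things.

Things in the scene. Friction and masses are not known exactly. Their poses are not given: they have to be found in the camera images.
- caddy: Loose plywood tray, 0.3 to 0.5 kg, 150 wide (y), 90 deep (x -45 front to +45 back), walls 50 high; origin under the tray's middle, z up, x to its back. Back plate 110 high. Behind the plate's top a dark strip 140 wide, x 45 to 66.5, top z=110, rear face flat, underside bevelled 45 degrees, lowest at the rear: a downward hook. Two feet behind (z 0 to 14) reach x=66.5 too, so it hangs level.
- handle (a point): Grip point of the caddy's red handle: an upright board 16 thick (caddy y), 45 long (caddy x -10 to +35), rising to z=150 in the caddy frame and free all round above z=110; this point is at x=12.5, y=0, z=133 there. Axes as the caddy's. Grip it from above across the 16 mm with 80 to 120 N, or it pivots.
- strip_edge (a point): Middle of the lowest edge of the caddy's bevelled strip, at x=62.3, y=0, z=79.2 in the caddy frame; axes as the caddy's.
- rack: Pine rack fixed to the table, 420 wide (y), 285 high; origin at table height, middle of the front plane of its back slats; z up, x into the slats, so its front faces its -x. Slats end at z=275. Shelf reaches 115 to the front, top z=30. Pegs at y=+165 and -165, z=252, stand 48 out; the wrench (+y) and shower head (-y) on them are fixed.
- groove (a point): Nominal bottom of the V groove between slats and cleat: rack x=0, y=0, z=200; rack axes. The cleat (dark waxed wood, 240 wide, 20 thick, 28 high) has its top bevelled 45 degrees, falling to the slats, blunt top edge 16 above the groove's bottom and 16 out. Its screws are in slots: cleat and catch really sit up to 14 mm higher or lower than this point, so feel for it. Pushing the caddy over about 20 N wedges it.
- seat (a point): Where the caddy's origin comes when seated with the cleat at nominal height: rack x=-66.5, y=0, z=125 (really up to 14 mm higher or lower, as the cleat); rack axes, which the seated caddy's axes match.
- catch (a joint): Round brass spring catch, 30 wide, 8 out of the slats, middle 41.5 above the true groove bottom, at rack y=0. Value in m: 0 out, to 0.009 pushed into the slats; takes 4.5 to 5.4 N. A seated strip's top is 2.5 mm below it, so it snaps out over it. The caddy's weight alone does not get past: press it 3 to 10 N more, down and towards the slats along the bevel.
- overflow_cap: White plastic overflow cap, a low cone 68 wide, 18 high, on the rack's shelf; origin under its middle.
- pvc_union: Grey PVC pipe union, 58 wide, 58 high, upright on the shelf; origin under its middle.
- glass_jar: Clear glass jar with a steel twist cap, 60 wide, 80 high, upright on the shelf; origin under its middle.
- tape_roll: White roll of thread tape, ring 60 wide, 14 high, flat on the table; origin under its middle.
- pvc_elbow: White PVC elbow, 40 wide, 50 high, on the table; origin under its upright leg.
- primer_can: Can with a blue label and red cap, 64 wide, 110 high, on the table; origin under its middle.

How it is judged:
By the outcome, as a careful person would: the job done as asked, in the order asked, and still so for the second after the job is handed in, with the robot touching nothing.
It also fails if it takes over 72 s, if anything falls off the work surface, if the arm or the gripper's body presses on something with over 40 N, if the wrist force passes 120 N, or if a joint passes its speed limit or range.

## Working session

There is one attempt and no reset: what is moved stays moved. The work goes in short steps, each a Python script; the robot and the scene stay as the last script left them, time stands still between calls to the robot, and variables do not carry over. Pictures are saved under pics/ and viewed, about 8 in all and at most 12, crops included, and the job is handed in when it is done.

```bash
ls; mkdir -p pics
python3 - <<'E'
from rig import ctrl,get_obs,imaging
import cv2,numpy as np,pickle
ims={n:imaging.read_camera(n) for n in("top","side")}
pickle.dump(ims,open("ims.pkl","wb"))
for n,d in ims.items(): 
    cv2.imwrite(f"pics/{n}0.png",d["img"]); print(n,d["intrinsics"].tolist(),d["R"].round(4).tolist(),d["t"].round(4).tolist())
o=get_obs();print(o["time_s"],o["contact_force"],o["orientation"])
E
```

```text
pics
top [[396.06869401433624, 0.0, 257.4704452003479], [0.0, 396.06869401433624, 182.86387976688], [0.0, 0.0, 1.0]] [[-0.0113, -0.9999, -0.0005], [-0.9752, 0.0111, -0.2209], [0.2209, -0.002, -0.9753]] [-0.0246, 0.5701, 1.0395]
side [[376.94495474226215, 0.0, 251.38767295986582], [0.0, 376.94495474226215, 190.96939759990312], [0.0, 0.0, 1.0]] [[-0.6309, 0.7759, 0.0044], [0.5187, 0.426, -0.7413], [-0.577, -0.4654, -0.6712]] [0.3689, -0.1567, 1.5528]
0.1 [ 0.0530078   0.55280758 -0.03775598] [[ 8.94800711e-01  4.46465414e-01 -5.66848021e-04]
 [ 4.46465774e-01 -8.94800017e-01  1.11476107e-03]
 [-9.51335714e-06 -1.25056723e-03 -9.99999218e-01]]
```

View pics/top0.png

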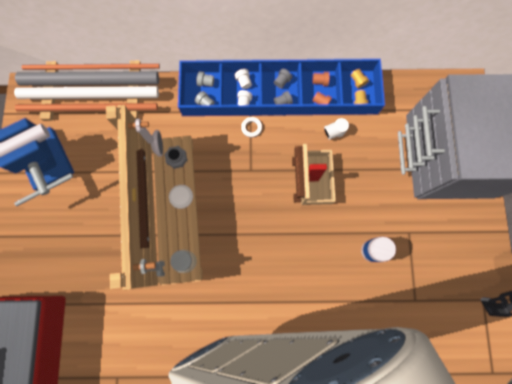

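View pics/side0.png

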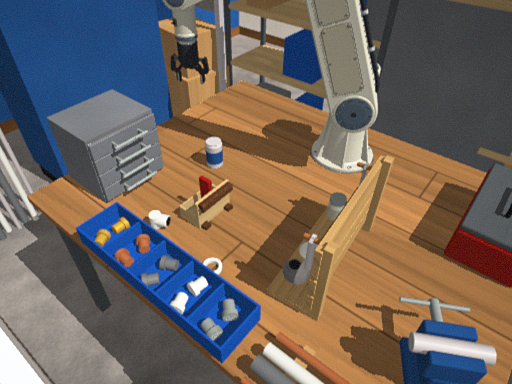

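```bash
cat > h.py <<'E'
import numpy as np,cv2
def cloud(d):
    z=d["z_map"];v,u=np.mgrid[:z.shape[0],:z.shape[1]]
    K=d["intrinsics"];p=np.stack([(u-K[0,2])/K[0,0]*z,(v-K[1,2])/K[1,1]*z,z],-1)
    X=(p-d["t"])@d["R"]; X[z<=0]=np.nan
    return X
E
python3 - <<'E'
from h import *
import pickle
ims=pickle.load(open("ims.pkl","rb"))
for n,d in ims.items(): print(n,"cam",(-d["R"].T@d["t"]).round(3))
d=ims["top"];X=cloud(d)
sl=np.s_[95:295,100:215]
def rep(name,m):
    P=X[m];
    if len(P)<4: print(name,len(P));return
    r=cv2.minAreaRect(P[:,:2].astype(np.float32)); print(name,len(P),"med",np.median(P,0).round(4),"min",P.min(0).round(3),"max",P.max(0).round(3),"rect",[np.round(a,4) for a in r])
R=np.zeros(X.shape[:2],bool);R[sl]=1
zz=X[...,2]
rep("rack top",R&(zz>.27)&(zz<.3)); rep("slat",R&(zz>.265)&(zz<.28));rep("shelf",R&(zz>.024)&(zz<.035))
C=np.zeros_like(R);C[135:215,285:350]=1
rep("rim",C&(zz>.043)&(zz<.056));rep("plate",C&(zz>.103)&(zz<.115));
hsv=cv2.cvtColor(d["img"],cv2.COLOR_BGR2HSV);red=((hsv[...,0]<8)|(hsv[...,0]>172))&(hsv[...,1]>170)
rep("red",C&red);rep("redtop",C&(zz>.14)&(zz<.16))
# height profile across rack
for v in(170,200,230): print(v,[(u,X[v,u].round(3).tolist()) for u in range(118,204,3)])
print("caddy rows")
for v in (150,172,195): print(v,[(u,X[v,u].round(3).tolist()) for u in range(294,342,3)])
S=ims["side"]; XS=cloud(S); hs=cv2.cvtColor(S["img"],cv2.COLOR_BGR2HSV)
m=((hs[...,0]<8)|(hs[...,0]>172))&(hs[...,1]>170); B=np.zeros_like(m);B[165:235,170:240]=1
X=XS; rep("side red",m&B); rep("side redtop",m&B&(XS[...,2]>.143))
B[:]=0;B[150:330,260:400]=1
zz=XS[...,2]; rep("side slats top", B&(zz>.268)&(zz<.29))
cr=cv2.resize(d["img"][90:300,95:350],None,fx=3,fy=3,interpolation=cv2.INTER_CUBIC);cv2.imwrite("pics/c.png",cr[:600])
E
```

```text
top cam [ 0.326 -0.029  1.14 ]
side cam [1.21  0.503 0.924]
rack top 1943 med [0.4869 0.2683 0.276 ] min [0.297 0.24  0.27 ] max [0.714 0.319 0.291] rect [array([0.5042, 0.2791]), array([0.4189, 0.0412]), np.float64(5.3822)]
slat 1799 med [0.4904 0.2658 0.2754] min [0.297 0.218 0.265] max [0.714 0.317 0.28 ] rect [array([0.5068, 0.256 ]), array([0.4189, 0.0684]), np.float64(8.7501)]
shelf 4040 med [0.4903 0.2043 0.0306] min [0.299 0.096 0.024] max [0.856 0.441 0.035] rect [array([0.5768, 0.2572]), array([0.5584, 0.3418]), np.float64(2.5763)]
rim 248 med [ 0.5867 -0.236   0.0501] min [ 0.518 -0.246  0.043] max [ 0.714 -0.157  0.055] rect [array([ 0.6157, -0.2007]), array([0.1949, 0.0897]), np.float64(0.6139)]
plate 640 med [ 0.5884 -0.1503  0.1107] min [ 0.518 -0.21   0.103] max [ 0.666 -0.134  0.115] rect [array([ 0.5922, -0.172 ]), array([0.1485, 0.0761]), np.float64(0.4244)]
red 224 med [nan nan nan] min [nan nan nan] max [nan nan nan] rect [array([ 0.5918, -0.1872]), array([0.0149, 0.0433]), np.float64(1.4544)]
redtop 117 med [ 0.592  -0.1878  0.1498] min [ 0.585 -0.21   0.14 ] ma
[... 3987 characters left out ...]
544, -0.215, 0.008]), (324, [0.544, -0.225, 0.006]), (327, [0.544, -0.233, 0.005]), (330, [0.544, -0.242, 0.009]), (333, [0.536, -0.242, 0.05]), (336, [0.545, -0.26, 0.002]), (339, [0.546, -0.27, -0.002])]
side red 189 med [nan nan nan] min [nan nan nan] max [nan nan nan] rect [array([ 0.5928, -0.1857]), array([0.0486, 0.0156]), np.float64(88.2511)]
side redtop 51 med [ 0.593  -0.1807  0.1493] min [ 0.585 -0.205  0.144] max [ 0.601 -0.162  0.152] rect [array([ 0.5926, -0.1831]), array([0.0434, 0.0154]), np.float64(86.9746)]
side slats top 1159 med [0.5592 0.2766 0.2753] min [0.294 0.242 0.268] max [0.712 0.319 0.288] rect [array([0.5019, 0.2803]), array([0.4203, 0.0405]), np.float64(5.3714)]
```

View pics/c.png

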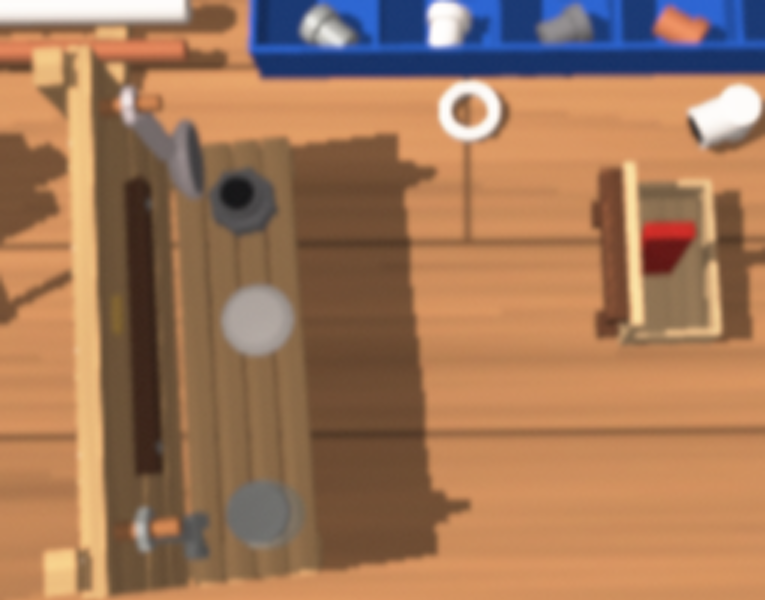

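```bash
cat >> h.py <<'E'
from scipy.spatial.transform import Rotation as Ro
D=np.diag([1.,-1,-1])
TH=np.radians(5.35);L=np.array([np.cos(TH),np.sin(TH)]);N=np.array([-np.sin(TH),np.cos(TH)])
O=np.r_[N*.2112+L*.5279,0]            # rack origin
RR=Ro.from_euler('z',90+5.35,degrees=True).as_matrix()
def rot(pitch=0,yaw=0): return RR@Ro.from_euler('ZY',[yaw,pitch],degrees=True).as_matrix()
G=np.array([.0125,0,.131]); EDGE=np.array([.0623,0,.0792]); REAR=np.array([.0665,0,.110])
def tool(p,pt=EDGE,pitch=0,tp=G):
    """TCP pose putting caddy point pt at rack point p (m)"""
    R=rot(pitch); return O+RR@np.asarray(p)-R@(pt-tp), R@D
def caddy_pt(o,pt,tp=G):
    R=o["orientation"]@D; return RR.T@(o["tcp_pos"]+R@(pt-tp)-O)
def st(o,txt=""):
    print(txt,"t%.1f"%o["time_s"],"tcp",np.round(o["tcp_pos"],4),"Frack",(RR.T@o["contact_force"]).round(2),"gap %.4f"%o["finger_gap"],"edge",(caddy_pt(o,EDGE)*1e3).round(1))
E
python3 - <<'E'
from h import *
from rig import ctrl,get_obs,imaging
R=Ro.from_euler('z',90.4,degrees=True).as_matrix()@D
p=np.array([.5925,-.1875,.131])
ctrl.move_ptp(p+[0,0,.12],R); ctrl.move_l(p+[0,0,.02],v=.12);st(get_obs())
ctrl.move_l(p,v=.05);st(get_obs(),"down");ctrl.grip(0.0);st(get_obs(),"grip")
ctrl.move_l(p+[0,0,.06],v=.06);ctrl.wait(.3);st(get_obs(),"lift");print(get_obs()["moment"])
d=imaging.read_camera("side");cv2.imwrite("pics/s1.png",cv2.resize(d["img"][60:260,140:380],None,fx=3,fy=3))
E
```

```text
t2.9 tcp [ 0.593  -0.1877  0.1517] Frack [-0.05 -0.7   0.56] gap 0.0853 edge [-403.8  -49.4   99.9]
down t3.4 tcp [ 0.5924 -0.1874  0.1307] Frack [-0.43  0.02 -0.02] gap 0.0853 edge [-403.4  -48.7   78.9]
grip t4.0 tcp [ 0.5925 -0.1875  0.1311] Frack [-0.54  0.15  2.78] gap 0.0153 edge [-403.6  -48.9   79.3]
lift t5.5 tcp [ 0.5924 -0.1875  0.1908] Frack [-0.01  0.2  -3.87] gap 0.0152 edge [-403.5  -48.7  139. ]
[-0.02556246 -0.01898175 -0.00327903]
```

View pics/s1.png

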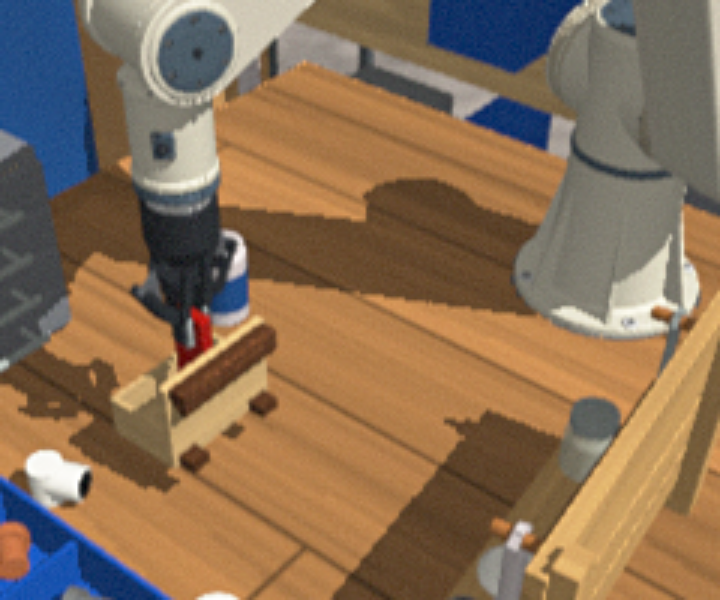

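Run:
```python
from h import *
from rig import ctrl,get_obs,imaging
o=get_obs();p=o["tcp_pos"].copy();p[2]=.31
ctrl.move_l(p,v=.12)
P,R=tool([-.20,0,.25]);ctrl.move_l(P,R,v=.15)
P,R=tool([-.20,0,.25],pitch=10);ctrl.move_l(P,R,v=.05)
P,R=tool([-.07,0,.25],pitch=10);ctrl.move_l(P,R,v=.08);ctrl.wait(.4);st(get_obs(),"pre")
print(get_obs()["orientation"].round(3).tolist(), get_obs()["moment"])
ds={n:imaging.read_camera(n) for n in("top","side")}
d=ds["top"];X=cloud(d);Q=(X-O)@RR   # rack coords
m=(abs(Q[...,1])<.09)&(Q[...,0]>-.22)&(Q[...,0]<-.035)&(Q[...,2]>.15)
hs=cv2.cvtColor(d["img"],cv2.COLOR_BGR2HSV)
q=Q[m]; 
# express in expected caddy frame
o=get_obs();Rc=o["orientation"]@D;C=(X[m]-o["tcp_pos"])@Rc+G
k=(C[:,2]>.095)&(C[:,2]<.125)&(abs(C[:,0]-.052)<.02);print("plate/strip top in caddy frame z",np.percentile(C[k,2],[10,50,90]),"fit dz/dx",np.polyfit(C[k,0],C[k,2],1),"x",C[k,0].min(),C[k,0].max(),"y",np.percentile(C[k,1],[1,99]),k.sum())
k=(C[:,2]>.03)&(C[:,2]<.07)&(abs(abs(C[:,1])-.07)<.012);print("rims",k.sum(),np.polyfit(C[k,0],C[k,2],1),C[k,0].min(),C[k,0].max(), "front" ,[np.median(C[k&(abs(C[:,0]-c)<.01),2]).round(4) for c in(-.035,-.015,.005,.025)])
a=cv2.resize(ds["top"]["img"][100:300,100:300],None,fx=2,fy=2);b=cv2.resize(ds["side"]["img"][120:320,200:400],None,fx=2,fy=2)
cv2.imwrite("pics/pre.png",np.hstack([a,b]))
```

```text
pre t10.8 tcp [0.5162 0.1499 0.3097] Frack [-0.52  0.33 -3.81] gap 0.0154 edge [-70.1  -0.  250. ]
[[-0.092, 0.996, 0.016], [0.981, 0.093, -0.173], [-0.174, 0.0, -0.985]] [0.2119078  0.02689431 0.00721636]
plate/strip top in caddy frame z [0.09889594 0.10945029 0.11186305] fit dz/dx [0.4390066  0.09050999] x 0.03302139853783688 0.050980215287137406 y [0.01150134 0.07337457] 132
rims 386 [0.05781389 0.04690136] -0.04688285246238806 0.04505297337281275 front [np.float64(0.0492), np.float64(0.0487), np.float64(0.0484), np.float64(0.0499)]
```

View pics/pre.png

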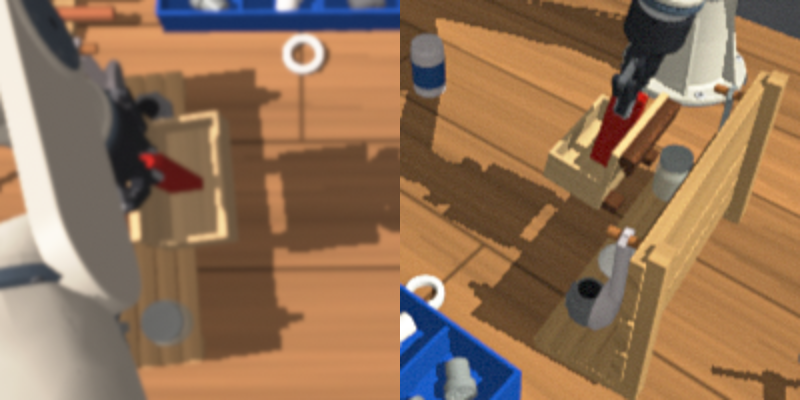

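Run:
```python
from h import *
from rig import ctrl,get_obs
P,R=tool([-.0135,0,.240],pitch=10);c=ctrl.move_l(P,R,v=.04,contact_N=5);ctrl.wait(.2);st(get_obs(),f"above {c}")
for z in np.arange(.236,.204,-.004):
    P,R=tool([-.0135,0,z],pitch=10);c=ctrl.move_l(P,R,v=.015,contact_N=5);o=get_obs();st(o,f"{z:.3f} {c}")
    if c or abs((o["contact_force"][2]+3.8))>4: break
```

```text
above False t12.7 tcp [0.5109 0.2061 0.2997] Frack [-0.27  0.29 -3.46] gap 0.0150 edge [-13.6  -0.  240.1]
0.236 False t13.1 tcp [0.5108 0.2061 0.2955] Frack [ 0.88  0.4  -3.46] gap 0.0155 edge [-1.350e+01  1.000e-01  2.358e+02]
0.232 False t13.5 tcp [0.5108 0.2062 0.2916] Frack [-0.06  0.53 -4.77] gap 0.0152 edge [-1.350e+01  1.000e-01  2.319e+02]
0.228 False t13.9 tcp [0.5108 0.2062 0.2875] Frack [ 0.92 -0.6  -3.11] gap 0.0149 edge [-1.350e+01  1.000e-01  2.279e+02]
0.224 False t14.3 tcp [0.5108 0.2059 0.2835] Frack [-2.56  0.33 -3.76] gap 0.0154 edge [-1.390e+01  1.000e-01  2.238e+02]
0.220 False t14.8 tcp [0.5109 0.2059 0.2795] Frack [-4.59  0.18 -4.41] gap 0.0152 edge [-13.8   0.  219.8]
0.216 False t15.2 tcp [0.5109 0.2061 0.2755] Frack [-3.87 -1.56 -3.89] gap 0.0155 edge [-1.360e+01  1.000e-01  2.158e+02]
0.212 False t15.6 tcp [0.5109 0.2063 0.2715] Frack [-3.14 -1.07 -2.94] gap 0.0152 edge [-13.4   0.  211.9]
0.208 True t15.8 tcp [0.511  0.2064 0.2705] Frack [ 1.08 -0.68  1.29] gap 0.0156 edge [-1.320e+01 -1.000e-01  2.109e+02]
```

Run:
```python
from h import *
from rig import ctrl,get_obs
for a in(5,0):
    P,R=tool([-.0135,0,.2120],pitch=a);c=ctrl.move_l(P,R,v=.01,contact_N=8);ctrl.wait(.2);st(get_obs(),f"level {a} {c}")
W=np.array([0,0,-3.85])
for s in np.arange(.0015,.0100,.0015):
    P,R=tool([-.0135+s,0,.2120-s]);c=ctrl.move_l(P,R,v=.01,contact_N=9);ctrl.wait(.15);o=get_obs();st(o,f"{s*1e3:.1f} {c}")
    if np.linalg.norm(RR.T@o["contact_force"]-W)>13: print("stop");break
```

```text
level 5 False t16.6 tcp [0.5111 0.2011 0.2678] Frack [-0.95  0.48 -1.49] gap 0.0151 edge [-13.6   0.3 211.8]
level 0 False t17.6 tcp [0.5117 0.1965 0.2637] Frack [ 0.52  0.35 -3.69] gap 0.0151 edge [-1.350e+01  1.000e-01  2.119e+02]
1.5 False t18.1 tcp [0.5117 0.198  0.2623] Frack [-0.19 -0.4  -3.64] gap 0.0154 edge [-12.    0.  210.5]
3.0 False t18.6 tcp [0.5117 0.1993 0.2609] Frack [-2.98 -1.02 -2.21] gap 0.0152 edge [-1.070e+01 -1.000e-01  2.091e+02]
4.5 False t19.1 tcp [0.5114 0.201  0.2592] Frack [-3.31 -1.72 -4.38] gap 0.0154 edge [ -9.    0.  207.4]
6.0 False t19.6 tcp [0.5111 0.2026 0.2576] Frack [-0.98 -0.35 -5.24] gap 0.0151 edge [-7.400e+00  2.000e-01  2.058e+02]
7.5 False t20.1 tcp [0.5109 0.2042 0.256 ] Frack [ 1.16 -0.88 -8.14] gap 0.0155 edge [-5.700e+00  2.000e-01  2.042e+02]
9.0 False t20.6 tcp [0.5111 0.2054 0.255 ] Frack [ 0.28  0.4  -3.94] gap 0.0154 edge [-4.500e+00 -1.000e-01  2.032e+02]
```

Run:
```python
from h import *
from rig import ctrl,get_obs,imaging
for s in(.0098,.0106,.0114,.0122):
    P,R=tool([-.0135+s,0,.2120-s]);c=ctrl.move_l(P,R,v=.008,contact_N=6);ctrl.wait(.15);o=get_obs();st(o,f"{s*1e3:.1f} {c}")
    if c or np.linalg.norm(RR.T@o["contact_force"]-[0,0,-3.85])>7: break
d={n:imaging.read_camera(n) for n in("top","side","wrist")}
cv2.imwrite("pics/seat.png",np.hstack([cv2.resize(d["top"]["img"][110:290,100:280],(390,390)),cv2.resize(d["wrist"]["img"],(400,390))]))
o=get_obs();X=cloud(d["top"]);Rc=o["orientation"]@D;C=(X-o["tcp_pos"])@Rc+G
k=(C[...,2]>.035)&(C[...,2]<.065)&(abs(abs(C[...,1])-.07)<.012)&(C[...,0]>-.045)&(C[...,0]<.035);print("rims",k.sum(),np.polyfit(C[k,0],C[k,2],1))
```

```text
9.8 False t21.1 tcp [0.5109 0.2062 0.254 ] Frack [ 0.14  0.04 -3.55] gap 0.0154 edge [ -3.7   0.  202.2]
10.6 False t21.5 tcp [0.5109 0.2068 0.2533] Frack [-4.81 -0.32 -1.24] gap 0.0151 edge [-3.200e+00 -1.000e-01  2.015e+02]
11.4 True t21.9 tcp [0.5109 0.2067 0.2533] Frack [0.31 0.41 5.73] gap 0.0150 edge [-3.300e+00 -1.000e-01  2.014e+02]
rims 167 [-0.02707368  0.04729487]
```

View pics/seat.png

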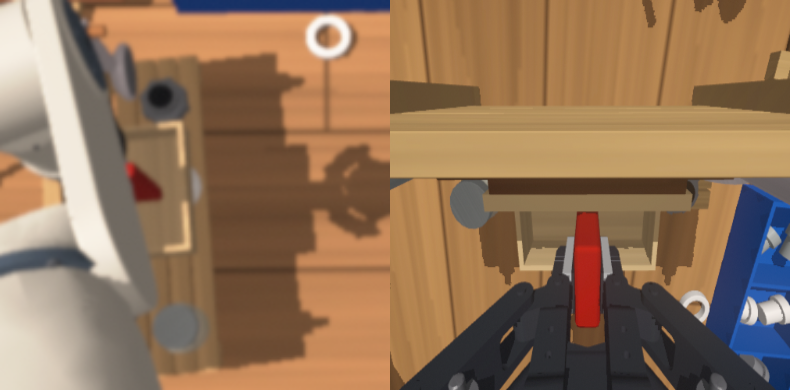

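Run:
```python
from h import *
from rig import ctrl,get_obs,imaging
P,R=tool([-.0035,0,.2018]);ctrl.move_l(P,R,v=.01);ctrl.wait(.2);st(get_obs(),"neutral")
ctrl.grip(.060);ctrl.wait(.4);st(get_obs(),"open")
p=get_obs()["tcp_pos"].copy();ctrl.move_l(p+[0,0,.10],v=.08);st(get_obs(),"up")
q=p+[0,0,.10]-RR[:,0]*.30;ctrl.move_l(q,v=.2)
ctrl.move_ptp([.40,-.35,.35],get_obs()["orientation"]);ctrl.wait(.2);st(get_obs())
ds={n:imaging.read_camera(n) for n in("top","side")};d=ds["top"];X=cloud(d);Q=(X-O)@RR
k=(abs(abs(Q[...,1])-.071)<.007)&(Q[...,0]>-.11)&(Q[...,0]<-.035)&(abs(Q[...,2]-.174)<.008)
print("rims",k.sum(),"z",np.median(Q[k,2]),"slope",np.polyfit(Q[k,0],Q[k,2],1)[0])
k=(abs(Q[...,1])<.09)&(Q[...,0]>-.13)&(Q[...,0]<-.01)&(abs(Q[...,2]-.234)<.006);print("plate/strip top z",np.median(Q[k,2]),"y",np.percentile(Q[k,1],[.5,99.5]),"x",np.percentile(Q[k,0],[.5,99.5]))
k=(abs(Q[...,1])<.09)&(Q[...,2]>.16)&(Q[...,0]<-.02)&(Q[...,0]>-.2);print("front",np.percentile(Q[k,0],.5))
k=(abs(Q[...,1])<.02)&(Q[...,0]>-.012)&(Q[...,0]<.0)&(Q[...,2]>.225)&(Q[...,2]<.26);print("catch z pts",Q[k][::3].round(4).tolist())
cv2.imwrite("pics/end.png",np.hstack([cv2.resize(d["img"][110:290,100:280],(400,400),interpolation=cv2.INTER_CUBIC),cv2.resize(d["img"][165:225,110:170],(400,400),interpolation=cv2.INTER_CUBIC)]))
```

```text
neutral t22.5 tcp [0.5107 0.2066 0.2534] Frack [ 1.48  0.61 -3.05] gap 0.0151 edge [-3.300e+00  2.000e-01  2.016e+02]
open t23.4 tcp [0.5109 0.2064 0.2536] Frack [-0.17 -0.15 -1.11] gap 0.0600 edge [ -3.5  -0.  201.8]
up t24.8 tcp [0.5106 0.2063 0.353 ] Frack [ 0.88 -0.27 -0.77] gap 0.0598 edge [-3.600e+00  3.000e-01  3.011e+02]
 t27.8 tcp [ 0.4008 -0.3492  0.35  ] Frack [-0.4   0.34 -0.01] gap 0.0598 edge [-546.4  161.5  298.2]
rims 156 z 0.17230867628610858 slope 0.0073631874948598035
plate/strip top z 0.23280837254531947 y [-0.07449124  0.07316525] x [-0.07635051 -0.01019642]
front -0.11154068847784628
catch z pts [[-0.0003, -0.0141, 0.2558], [-0.0051, -0.0185, 0.2333], [-0.0001, -0.0118, 0.2554], [-0.007, -0.0143, 0.2403], [-0.0004, -0.0107, 0.2493], [-0.0053, -0.0117, 0.2424], [-0.0098, -0.0129, 0.2342], [-0.005, -0.0094, 0.2419], [-0.0088, -0.0113, 0.2311], [-0.0053, -0.0068, 0.2432], [-0.01, -0.0079, 0.2353], [-0.0053, -0.0044, 0.2432], [-0.009, -0.0063, 0.2321], [-0.0031, -0.0021, 0.2441], [-0.0071, -0.0037, 0.2339], [-0.0004, 0.0027, 0.2579], [-0.0059, 0.0009, 0.246], [-0.009, -0.0014, 0.2328], [-0.0003, 0.0021, 0.2429], [-0.0065, 0.0023, 0.2406], [-0.0113, 0.0014, 0.2333], [-0.0069, 0.005, 0.2422], [-0.0113, 0.0038, 0.2335], [-0.0069, 0.0074, 0.2423], [-0.0117, 0.0066, 0.2353], [-0.0029, 0.0098, 0.2448], [-0.0057, 0.0075, 0.2308], [-0.0029, 0.0122, 0.2448], [-0.0059, 0.01, 0.2316], [-0.0016, 0.0137, 0.2409], [-0.0055, 0.0122, 0.2305], [-0.0, 0.019, 0.2585], [-0.0066, 0.0154, 0.2349], [-0.0014, 0.017, 0.2331], [-0.0075, 0.0171, 0.2302], [-0.0029, 0.019, 0.2306], [-0.0098, 0.0197, 0.2304]]
```

View pics/end.png

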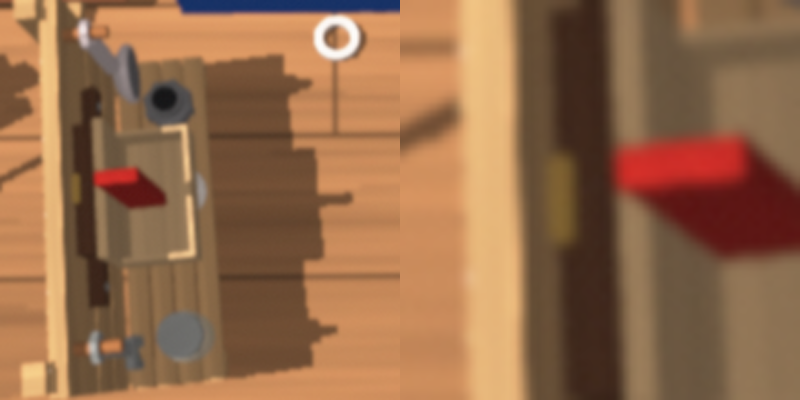

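Run:
```python
from rig import ticket
print(ticket.finish_job())
```

```text
the job is handed in; nothing more can be done
None
```

The caddy is hanging on the rack with the brass catch out over its strip, and I handed the job in about 28 s into the 72 s allowed.

**What I did**
- I gripped the red handle from above, tipped the front up 10° and lowered the strip behind the cleat.
- I felt contact at a groove height of about 197.6 mm; the camera depth had given about 198 mm.
- I then levelled it and eased it down along the bevel. A rise and drop in force marked the catch passing. A last gentle press of about 10 N reached the slats and cleat, and I released and backed away.

**Last checks, from the top camera after release**

| Check | Result |
|---|---|
| Catch | about 7–8 mm out, at z ≈ 242 mm, above the strip's top at about 233 mm |
| Level | within about 0.4° |
| Centring | within about 1 mm of rack centre |
| Flush | front at 111.5 mm from the slats, the value expected when flush |
| Other things | those in the final top view (shelf items, wrench, shower head, tape roll) look in place; the primer can and elbow were not rechecked |

**Doubts**
- **Grip force:** the interface fixes it at 60 N, below the recommended 80–120 N. Camera checks with the caddy tipped showed no pivoting, but a noisy one taken at the seat (gripper and arm in view) suggested about 1.5°. The check after release did not show that.
- **Lock:** I judged it from the camera and the force trace; I did not do a pull test.

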